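# Hook the lid onto the dust-filter box

## Robot

A 6-joint arm with a two-finger parallel gripper is mounted at the origin on a cart in front of the work surface, level with it; the furniture and walls round the work are solid. World frame = base frame: x ahead of the robot, y to its left, z up, the work surface at z = 0. Lengths are in m, angles in rad, forces in N, time in s.
With the tool pointing down it reaches from about 0.325 to 0.775 m from the base axis. Payload 5.5 kg.
Tool frame: the origin (TCP) lies at the very end of the fingers, on their centre line; the grasp point (between the pads) lies env.grip_depth behind it (env.grip_depth is the distance from the TCP to the grasp point, in m); z points along the fingers, y is the direction in which the jaws open and shut (so a half turn about z gives the same grasp; the last joint's range is limited). The gripper opens to 85 mm and grips with 20 to 120 N. Pads are 22 mm wide; open, the fingers measure 114 mm over their backs; the gripper's body (76 mm by 85 mm) begins 54 mm behind the grasp point. The pads swing forward as they close: fully open they stand 13 mm farther back than shut.
Start: joints at [1.264, 0.091, 1.231, -0, 1.82, -0.057], TCP at [0.148, 0.581, 0.231] pointing down, gripper open.
Joint ranges: [-2.87, 2.87], [-0.86, 2.18], [0.17, 2.46], [-1.51, 4.65], [0.06, 2.69], [-2.65, 2.65]. Speed limits (rad/s): [2.57, 2.57, 3.01, 3.14, 3.14, 3.14].

## Interface

Orientations are given as a rotation vector (axis times angle).
In Python, from bench import status, camera, env, spotter gives the robot as it stands. The module is installed in compiled form; this text tells all that it offers.
- The arm moves only by the shell command python3 -m crank 'ROWS'. ROWS is JSON, a list of rows, each a list of 7 numbers: the shift along the tool's x, y, z in m, then the turn, a rotation vector about the tool's x, y, z in degrees, then the opening, from 0 (shut) to 1 (fully open). In form: [[dx, dy, dz, rx, ry, rz, hand], ...]. A call has 1 to 20 rows; each row is the pose to reach, as a shift and turn from the pose commanded when the call began, along the tool's axes at that moment; what a row does not reach only later rows make up. A row lasts 1/10 s, in which the tool goes at most 50 mm and 8.59 degrees, less where a joint would pass 70% of its speed; a pose out of reach is approached as far as the arm can. A call with a gripper value outside its range is refused whole. The fingers move at their own pace and stop on an object; the grip force is fixed at half the most. Time passes only in rows, so rows that repeat a pose let the fingers close. It gives the time, the measured TCP pose, the force and the opening at its end, in the units of the state.
- status.read_state(): the state, without advancing time (a new reading comes with each control period).
- camera(name): name is "scene" or "side" or "wrist"; returns a dict with "frame" (400x640x3 uint8, blue, green, red), "mtx" (3x3 intrinsics, pixels), "k1" (the pictures are not rectified: a ray, as slopes to the right and down, at radius r is drawn at 1 + k1 r^2 times it, then the intrinsics apply), "world_from_camera" (4x4, takes a point from camera to world coordinates). Camera axes: x right, y up, looking along -z (the intrinsics and any distortion apply to the point x, -y, -z); pixel columns grow to the right and rows downward; lengths in m; the calibration is good to about 2 mm. A picture is of the moment at which its call begins. There is no depth.
- env.finish_job(): hands the job in, once; it reports no verdict.
Trained networks look in a picture, given as the dict that the camera call returned (one of the last four; its "shot" number tells which), for a name from the list of things; names that differ only in an ending like _2 or _b are one class to them, and where a whole thing is asked for, a point or a joint stands for the part that bears it (a point fixed in the world has none). Each returns a list of dicts, best first, with "score" (0 to 1); they miss things now and then, are a little off and sometimes report something else, mostly with a low value. They report only what shows in the picture. A call takes as long as a camera call.
- spotter.boxes_of(name, picture): "location" ([row, column] in pixels, amid what is visible of it).
- spotter.landmark_of(name, picture): "location" ([row, column] in pixels: a listed point, or the origin of a listed thing).
The state is a dict: "time_s": time; "joint_pos": joint angles; "qd": joint speeds; "joint_torque": joint torques, N m; "tcp_pos": TCP position; "eef_rot": TCP orientation; "force": force on the tool from outside, world axes, zero at the start; "moment": the same for the moment, N m; "finger_gap": finger opening in m.
Only numpy, scipy, OpenCV 4.12 (cv2) and the standard library are available. Lean on these libraries where they do the work, as an engineer would, in place of code of your own. Each camera call takes 0.05 s, during which the arm holds its last target.

## Task

The bench's dust-filter box stands open after a filter change. Take the lid that has a lip on one edge, hook that lip under the ledge at the back of the box with the lid held at a tilt, then swing the front down so that the lid lies flat and fully home on its seat, and let go. Leave the plain lid without a lip where it lies.

Things in the scene. Friction and masses are not known exactly. Their poses are not given: they have to be found in the camera images.
- filter_box: Grey box fixed on the bench, 176 (x) x 170 (y) mm, open on top over a white pleated filter. Origin: centre of its underside; x points to its back, z up. Lid seat: flat rim 60 mm up round an 88 x 80 mm (x, y) opening. Front upstand: inner face x=-80, top 76 mm up. Side rails: inner faces y=+-77, tops 68 mm up. Back wall: inner face x=+80; black hose stub behind it.
- box_ledge (a point): Middle of the free lower edge of the ledge at the box's back, x=+54 mm, 80 mm up in the box's frame. The ledge, as wide as the box and 5 mm thick, overhangs the seat from here to the back wall, 26 mm, leaving a gap 20 mm high. The lid (146 mm long with its lip) is too long to pass straight down between ledge and upstand, and too thick to slide in level.
- lid_grip (a point): Grip point of the loose lid with a lip: aluminium plate 118 (x) x 124 (y) x 8 mm, about 0.3 kg, flat on the bench at the start. On its centre stands a black grip block 12 mm thick (x), 70 wide (y), 36 tall. The point is on the grip's centre line, 31 mm above the plate's underside, 13 mm below the grip's top. Axes are the lid's: x toward the lip, z up.
- lid_lip (a point): Tip of that lid's lip: middle of the outer edge, at the underside; 87 mm along the lid's +x from the grip point and 31 mm below it. The lip is a flat aluminium tongue 90 mm wide, 5 mm thick, sticking out 28 mm from the plate's edge, underside flush with the plate's. Axes as for lid_grip.
- plain_grip (a point): Grip point of the plain lid: same plate and grip but no lip, lying flat on the bench near the other; leave it there. The point is 31 mm above its underside, on the grip's centre line.

How it is judged:
By the outcome, as a careful person would: the job done as asked, in the order asked, and still so for the second after the job is handed in, with the robot touching nothing.
It also fails if it takes over 38 s, if anything falls off the work surface, if the arm or the gripper's body presses on something with over 40 N, if the wrist force passes 120 N, or if a joint passes its speed limit or range.

## Working session

There is one attempt and no reset: what is moved stays moved. The work goes in short steps, Python scripts to look and compute and a shell command to move; the robot and the scene stay as the last step left them, time stands still between calls to the robot, and variables do not carry over. Pictures are saved under pics/ and viewed, and the job is handed in when it is done.

```bash
mkdir -p pics; ls
cat > h.py <<'E'
import numpy as np, cv2
from bench import status, camera, env, spotter
from scipy.spatial.transform import Rotation as R
def snap(n,f):
    p=camera(n); cv2.imwrite('pics/'+f,p['frame']); return p
def ray(p,rc):
    K=np.array(p['mtx']);k=p['k1']
    d=np.array([(rc[1]-K[0,2])/K[0,0],(rc[0]-K[1,2])/K[1,1]])
    u=d.copy()
    for _ in range(30): u=d/(1+k*(u@u))
    T=np.array(p['world_from_camera'])
    v=T[:3,:3]@np.array([u[0],-u[1],-1.]); return T[:3,3],v/np.linalg.norm(v)
def atz(p,rc,z):
    o,v=ray(p,rc); return o+v*(z-o[2])/v[2]
def tri(obs):
    A=np.zeros((3,3));b=np.zeros(3)
    for p,rc in obs:
        o,v=ray(p,rc);M=np.eye(3)-np.outer(v,v);A+=M;b+=M@o
    x=np.linalg.solve(A,b)
    res=[np.linalg.norm((np.eye(3)-np.outer(v,v))@(x-o)) for o,v in (ray(p,rc) for p,rc in obs)]
    return x,res
def proj(p,X):
    T=np.linalg.inv(np.array(p['world_from_camera']));c=T[:3,:3]@np.array(X)+T[:3,3]
    u=np.array([c[0],-c[1]])/-c[2];u=u*(1+p['k1']*(u@u));K=np.array(p['mtx'])
    return np.array([K[1,1]*u[1]+K[1,2],K[0,0]*u[0]+K[0,2]])
E
python3 - <<'E'
from h import *
s=status.read_state();print(s['time_s'],s['tcp_pos'],s['eef_rot'],s['force'],s['finger_gap'],env.grip_depth)
P={n:snap(n,n+'0.png') for n in('scene','side','wrist')}
for n,p in P.items():
    print(n,np.round(p['world_from_camera'],3).tolist())
    for t in('filter_box','box_ledge','lid_grip','lid_lip','plain_grip'):
        print(n,t,[(round(d['score'],2),np.round(d['location'],1).tolist()) for d in spotter.landmark_of(t,p)][:3])
E
```

```text
pics
0.0 [0.14824045 0.58111662 0.23014107] [-3.91327612e-01 -3.11678978e+00  3.00708932e-03] [-0.4500143  -0.13248673  0.15460215] 0.08543981931230243 0.0187
scene [[-0.893, 0.183, -0.412, 0.131], [-0.451, -0.378, 0.809, 0.558], [-0.008, 0.908, 0.419, 0.468], [0.0, 0.0, 0.0, 1.0]]
scene filter_box [(0.95, [189.5, 348.2])]
scene box_ledge [(0.87, [162.7, 340.3])]
scene lid_grip [(0.9, [286.9, 283.9])]
scene lid_lip [(0.8, [289.2, 256.2])]
scene plain_grip [(0.6, [239.2, 333.0])]
side [[0.997, 0.053, -0.061, 0.47], [-0.077, 0.402, -0.912, -1.021], [-0.023, 0.914, 0.404, 0.464], [0.0, 0.0, 0.0, 1.0]]
side filter_box [(0.84, [295.5, 320.6]), (0.56, [266.8, 353.7])]
side box_ledge [(0.98, [269.4, 348.4])]
side lid_grip [(0.67, [181.6, 279.8])]
side lid_lip [(0.55, [190.5, 309.6])]
side plain_grip [(0.64, [211.7, 275.8])]
wrist [[0.247, -0.926, -0.285, 0.075], [0.969, 0.235, 0.075, 0.599], [-0.003, -0.295, 0.956, 0.373], [0.0, 0.0, 0.0, 1.0]]
wrist filter_box []
wrist box_ledge []
wrist lid_grip []
wrist lid_lip []
wrist plain_grip []
```

View pics/scene0.png

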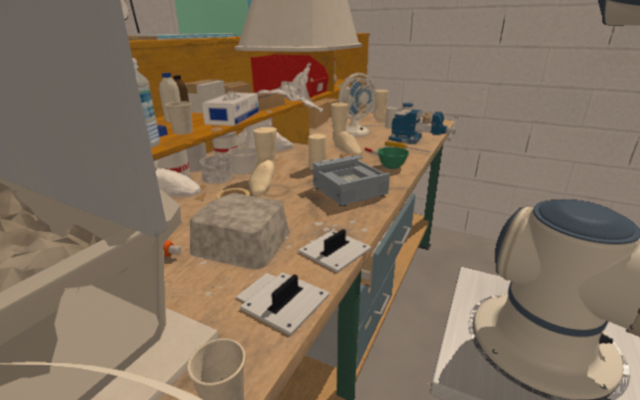

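View pics/side0.png

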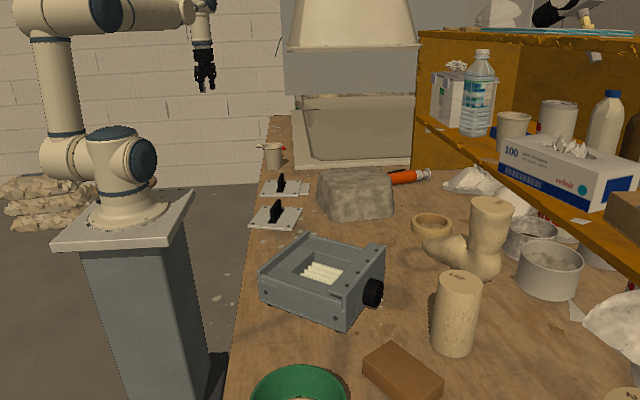

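View pics/wrist0.png

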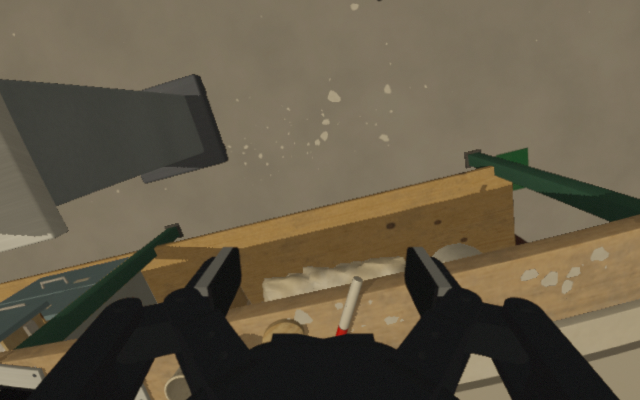

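The scene view shows the lipped lid at (287,284) with its lip toward the left, the plain lid at (240,333), and the box at (180,350). The side view shows the lipped lid at (182,280), the plain one at (212,276), and the box at (270,320) with its ledge to the right.

Run:
```python
from h import *
import pickle
P={n:snap(n,n+'1.png') for n in('scene','side')}
for t,z in (('filter_box',0),('box_ledge',.08),('lid_grip',.031),('lid_lip',0),('plain_grip',.031)):
    ob=[]
    for n,p in P.items():
        d=spotter.landmark_of(t,p)
        if d: ob.append((p,d[0]['location'])); print(t,n,round(d[0]['score'],2),atz(p,d[0]['location'],z).round(4))
    if len(ob)>1: print('  tri',*tri(ob))
for n,p in P.items():
    im=cv2.resize(p['frame'],None,fx=1,fy=1)
    c=(slice(130,330),slice(200,420)); 
    cv2.imwrite(f'pics/{n}1z.png',cv2.resize(im[c],None,fx=3.5,fy=3,interpolation=cv2.INTER_CUBIC)[:600,:800])
```

```text
filter_box scene 0.88 [ 0.5258 -0.4366  0.    ]
filter_box side 0.78 [ 0.5151 -0.4308  0.    ]
  tri [ 0.51905165 -0.43037825  0.00183339] [np.float64(0.004299073830421467), np.float64(0.004299073830421425)]
box_ledge scene 0.69 [ 0.5726 -0.4737  0.08  ]
box_ledge side 0.93 [ 0.5648 -0.463   0.08  ]
  tri [ 0.56650715 -0.46454281  0.08248485] [np.float64(0.002356099970434062), np.float64(0.002356099970434128)]
lid_grip scene 0.9 [0.423  0.1054 0.031 ]
lid_grip side 0.93 [0.4283 0.1054 0.031 ]
  tri [0.42618858 0.10421374 0.03034697] [np.float64(0.002334935384375437), np.float64(0.0023349353843752974)]
lid_lip scene 0.59 [0.5126 0.0964 0.    ]
lid_lip side 0.76 [0.5318 0.0882 0.    ]
  tri [ 0.52573603  0.08921357 -0.00476323] [np.float64(0.0073597817581805905), np.float64(0.00735978175818067)]
plain_grip scene 0.87 [ 0.4149 -0.0917  0.031 ]
plain_grip side 0.56 [ 0.42   -0.1123  0.031 ]
  tri [ 0.41904364 -0.10040619  0.02519552] [np.float64(0.000309115416758876), np.float64(0.0003091154167589388)]
```

View pics/side1z.png

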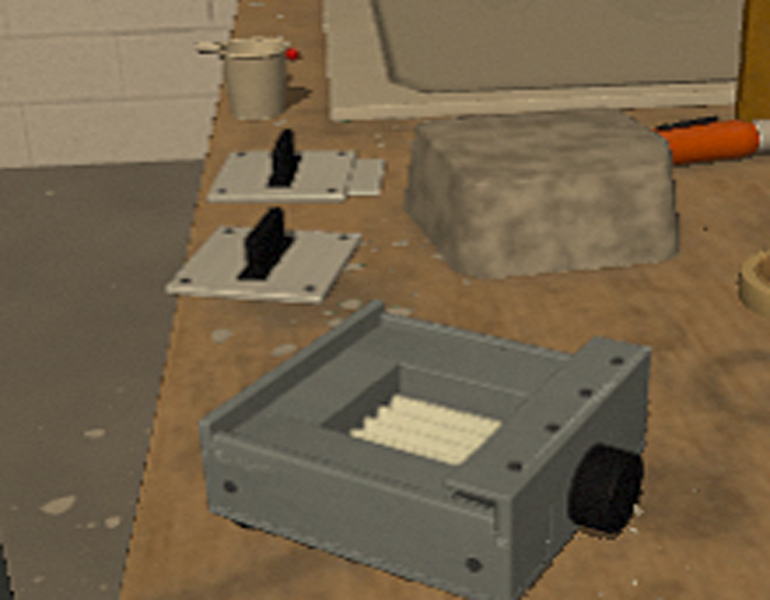

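View pics/scene1z.png

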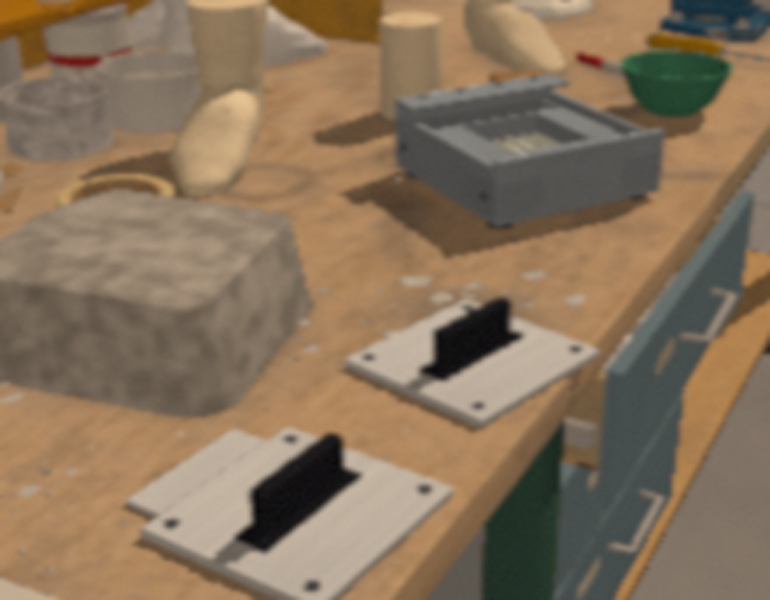

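```bash
cat > fit.py <<'E'
from h import *
from scipy.optimize import least_squares
def world(q,X,z0=0):
    c,s=np.cos(q[2]),np.sin(q[2]); X=np.atleast_2d(np.array(X,float))/1000
    return np.c_[q[0]+c*X[:,0]-s*X[:,1],q[1]+s*X[:,0]+c*X[:,1],X[:,2]]
def fit(obs,q0):  # obs: (p,[(X mm,(row,col))])
    f=lambda q:np.concatenate([(proj(p,world(q,X)[0])-np.array(rc)) for p,l in obs for X,rc in l])
    r=least_squares(f,q0,loss='soft_l1'); return r.x,r.fun.reshape(-1,2)
def draw(p,q,chains,fn,crop=None,s=1):
    im=p['frame'].copy()
    if crop: r0,r1,c0,c1=crop
    else: r0,r1,c0,c1=0,400,0,640
    im=cv2.resize(im[r0:r1,c0:c1],None,fx=s,fy=s,interpolation=cv2.INTER_CUBIC)
    for ch in chains:
        pts=np.array([proj(p,w) for w in world(q,ch)]); pts=((pts-[r0,c0]+.5)*s)[:,::-1]
        cv2.polylines(im,[np.round(pts).astype(int)],False,(0,0,255),1)
    cv2.imwrite('pics/'+fn,im)
rect=lambda x0,x1,y0,y1,z:[(x0,y0,z),(x1,y0,z),(x1,y1,z),(x0,y1,z),(x0,y0,z)]
BOX=[rect(-88,-80,-85,85,76),rect(54,88,-85,85,85),rect(-44,44,-40,40,60),rect(-88,88,-85,85,0),rect(54,54,-85,85,80)]
LID=[rect(-59,59,-62,62,8),rect(59,87,-45,45,5),rect(-6,6,-35,35,44),rect(59,87,-45,45,0)]
PL=LID[:1]+LID[2:3]
E
python3 - <<'E'
from fit import *
P={n:camera(n) for n in('scene','side')}
z=lambda x,y:(130+y/3-.33,200+x/3.5-.36)
side=[((-88,-85,76),z(203,425)),((-88,85,76),z(376,302)),((88,85,85),z(650,348)),((54,85,85),z(585,340)),((54,-85,85),z(447,483)),((88,-85,85),z(512,497))]
scene=[((-88,-85,76),z(662,130)),((-88,85,76),z(490,162)),((88,85,85),z(398,97)),((88,-85,85),z(552,78))]
for o in ([(P['side'],side)],[(P['side'],side),(P['scene'],scene)]):
    qb,e=fit(o,[.52,-.43,-.6]);print(qb,np.degrees(qb[2]),e.round(1).tolist())
ls=[((-59,62,8),z(237,150)),((59,62,8),z(355,152)),((59,-62,8),z(346,198)),((-59,-62,8),z(208,196)),((87,45,5),z(384,159))]
lc=[((87,45,5),z(127,503)),((87,-45,5),z(235,431)),((-59,-62,8),z(452,490)),((59,62,8),z(143,532)),((-59,62,8),z(312,598))]
ql,e=fit([(P['side'],ls),(P['scene'],lc)],[.43,.105,-.15]);print(ql,np.degrees(ql[2]),e.round(1).tolist())
for n in P:
    c=(130,330,200,420)
    draw(P[n],qb,BOX,n+'2b.png',c,3); draw(P[n],ql,LID,n+'2l.png',c,3)
E
```

```text
[ 0.51608382 -0.42649891 -0.59263712] -33.95560548714181 [[-0.3, -2.6], [-1.0, -1.5], [-0.1, 0.8], [-1.6, 2.5], [-0.1, -0.5], [1.6, 0.6]]
[ 0.51730755 -0.42499483 -0.60333663] -34.568642750203345 [[-1.3, -1.9], [-1.5, -0.3], [-0.2, 1.6], [-1.8, 3.3], [-0.7, -0.5], [1.1, 0.5], [-0.9, 1.7], [-0.7, 2.8], [-0.3, -0.4], [-2.3, 0.0]]
[ 0.43100617  0.10773398 -0.12554356] -7.193116050338928 [[-0.7, -2.0], [-1.6, 0.3], [-1.7, -0.7], [-0.9, -0.8], [-1.1, 0.3], [-1.6, -0.7], [-1.5, -0.4], [-1.5, 0.6], [-1.8, -1.3], [3.2, 1.0]]
```

View pics/side2b.png

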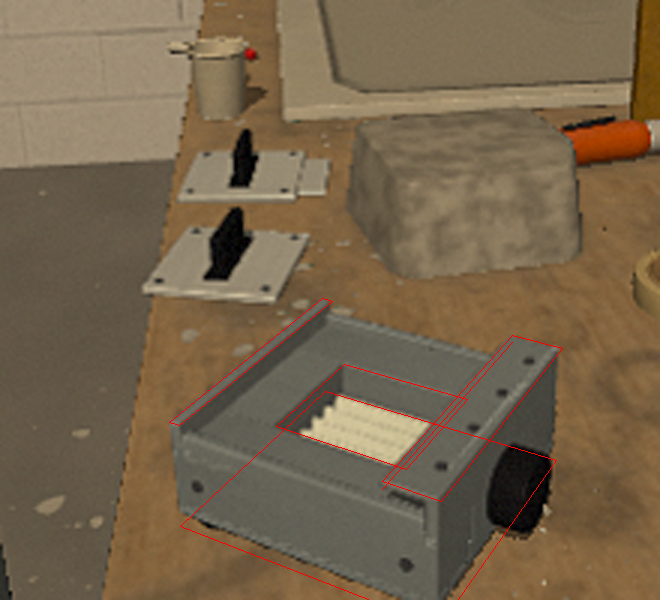

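View pics/scene2l.png

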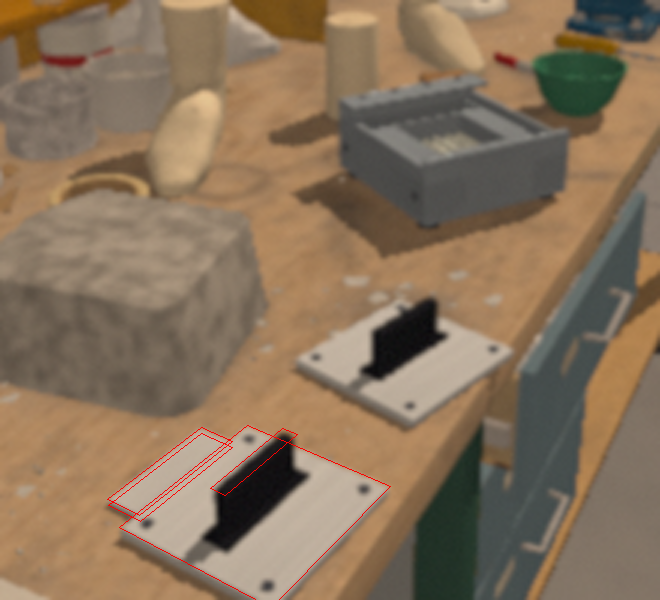

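```bash
cat >> h.py <<'E'
def plan(pos,yaw,tilt=0):
    "tool y along yaw (deg), tool x = left; tilt about tool x. prints shift & rotvec deg from the measured pose"
    s=status.read_state();R0=R.from_rotvec(s['eef_rot'])
    c,sn=np.cos(np.radians(yaw)),np.sin(np.radians(yaw))
    M=np.array([[-sn,c,0],[c,sn,0],[0,0,-1.]]).T
    Rt=R.from_matrix(M)*R.from_rotvec([tilt,0,0],degrees=True)
    d=R0.inv().apply(np.array(pos)-s['tcp_pos'])
    return d.round(4),(R0.inv()*Rt).as_rotvec(degrees=True).round(2)
E
python3 -c "
from h import *
print(*plan([.429,.106,.2],-7.2))"
```

```text
[-0.3895 -0.3912  0.0313] [ 0.    0.   82.89]
```

```bash
python3 -m crank '[[-0.1,-0.1,0,0,0,20,0.7],[-0.2,-0.2,0,0,0,40,0.7],[-0.3,-0.3,0,0,0,60,0.7],[-0.39,-0.391,0,0,0,82.9,0.7],[-0.39,-0.391,0,0,0,82.9,0.7],[-0.39,-0.391,0,0,0,82.9,0.7],[-0.39,-0.391,0.02,0,0,82.9,0.7],[-0.39,-0.391,0.031,0,0,82.9,0.7],[-0.39,-0.391,0.031,0,0,82.9,0.7],[-0.39,-0.391,0.031,0,0,82.9,0.7],[-0.39,-0.391,0.031,0,0,82.9,0.7],[-0.39,-0.391,0.031,0,0,82.9,0.7],[-0.39,-0.391,0.031,0,0,82.9,0.7],[-0.39,-0.391,0.031,0,0,82.9,0.7]]'
python3 - <<'E'
from fit import *
s=status.read_state();print(s['time_s'],s['tcp_pos'],s['joint_pos'],s['force'],s['finger_gap'],plan([.429,.106,.2],-7.2))
p=snap('wrist','w3.png')
for t,z in(('lid_grip',.031),('lid_lip',0)):
    for d in spotter.landmark_of(t,p)[:2]: print(t,d['score'],d['location'],atz(p,d['location'],z))
draw(p,[.431,.1077,-.1255],LID,'w3l.png')
E
```

```text
time_s: 3.0
tcp_pos: [0.4293, 0.1069, 0.2006]
eef_rot: [-2.356, -2.078, -0.001]
force: [-1.0, -0.8, 0.5]
finger_gap: 0.06
3.0 [0.4292987  0.10690695 0.2006076 ] [ 1.66678963e-01 -3.41799978e-01  1.68244752e+00  6.06347993e-04
  1.80066197e+00  2.92039696e-01] [-1.00061588 -0.84967041  0.45794884] 0.05998733049938388 (array([-0.0009, -0.0002,  0.0006]), array([ 0.01, -0.04,  0.03]))
lid_grip 0.59 [179.0, 319.9] [0.42551051 0.1062036  0.031     ]
lid_lip 0.71 [170.7, 394.4] [0.51702843 0.09791532 0.        ]
lid_lip 0.42 [324.7, 334.3] [ 0.41727047 -0.12454464  0.        ]
```

View pics/w3l.png

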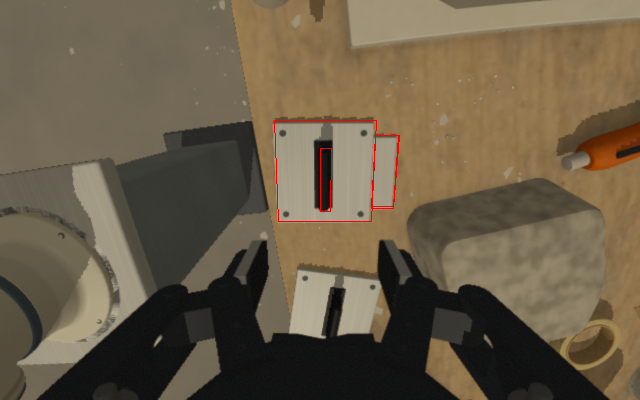

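The wrist view matches the fitted outline: plate at columns 275–374, rows 122–221, lip on the right to column 399, grip at column 322. I'll descend and grip.

```bash
python3 -m crank '[[0,0,0.04,0,0,0,0.7],[0,0,0.08,0,0,0,0.7],[0,0,0.12,0,0,0,0.7],[0,0,0.15,0,0,0,0.7],[0,0,0.17,0,0,0,0.7],[0,0,0.187,0,0,0,0.7],[0,0,0.187,0,0,0,0.7],[0,0,0.187,0,0,0,0.7],[0,0,0.187,0,0,0,0.4],[0,0,0.187,0,0,0,0.2],[0,0,0.187,0,0,0,0],[0,0,0.187,0,0,0,0],[0,0,0.187,0,0,0,0],[0,0,0.187,0,0,0,0],[0,0,0.187,0,0,0,0],[0,0,0.187,0,0,0,0]]'
python3 - <<'E'
from fit import *
p=snap('wrist','w4.png');p=snap('side','s4.png')
cv2.imwrite('pics/s4.png',cv2.resize(p['frame'][50:250,180:440],None,fx=3,fy=3))
E
```

```text
time_s: 4.75
tcp_pos: [0.4301, 0.1063, 0.0143]
eef_rot: [2.356, 2.077, 0.002]
force: [-1.7, -0.4, 5.0]
finger_gap: 0.011
```

View pics/s4.png

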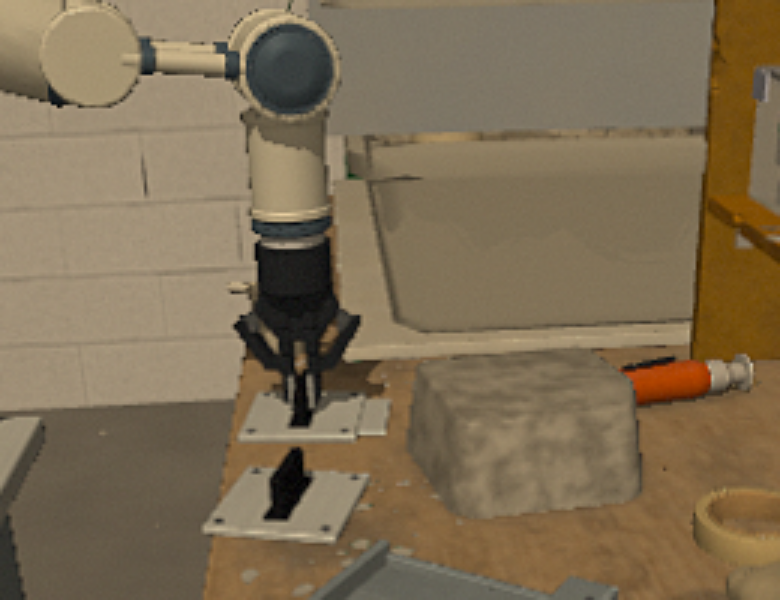

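View pics/w4.png

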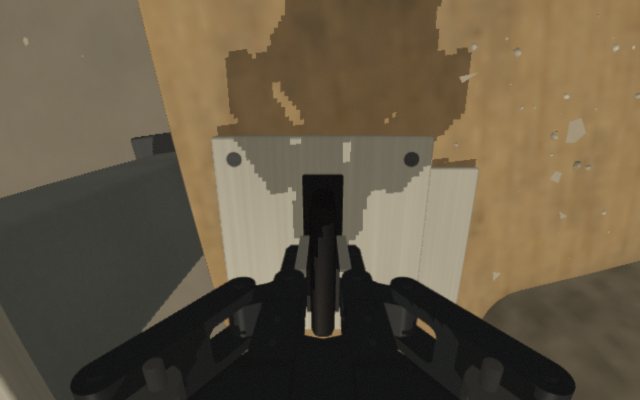

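The side and wrist views show the fingers closed on the lipped lid's grip, at a gap of 11 mm. Next: lift and swing over to the box.

```bash
cat >> h.py <<'E'
QB=[.517,-.4255,np.radians(-34.3)]
def tcp_for(xt,zt,th,yt=0,h=14.3):
    a=np.radians(th);c,s=np.cos(a),np.sin(a)
    x=xt-(87*c-h*s);z=zt+87*s+h*c
    cy,sy=np.cos(QB[2]),np.sin(QB[2])
    return np.array([QB[0]+(cy*x-sy*yt)/1e3,QB[1]+(sy*x+cy*yt)/1e3,z/1e3])
def planbox(xt,zt,th,yt=0): return plan(tcp_for(xt,zt,th,yt),np.degrees(QB[2]),th)
E
python3 -m crank '[[0,0,-0.03,0,0,0,0],[0,0,-0.06,0,0,0,0],[0,0,-0.1,0,0,0,0],[0,0,-0.14,0,0,0,0],[0,0,-0.18,0,0,0,0],[0,0,-0.21,0,0,0,0],[0,0,-0.21,0,0,0,0],[0,0,-0.21,0,0,0,0]]'
python3 - <<'E'
from h import *
print(tcp_for(44,125,0),tcp_for(44,125,18),planbox(44,180,0))
E
```

```text
time_s: 5.65
tcp_pos: [0.4296, 0.1061, 0.2224]
eef_rot: [-2.357, -2.077, 0.001]
force: [-1.0, -0.3, -3.1]
finger_gap: 0.011
[ 0.48147777 -0.40126838  0.1393    ] [ 0.48864585 -0.40615811  0.16548459] (array([-0.4968,  0.1153,  0.0281]), array([-3.000e-02,  2.000e-02,  2.708e+01]))
```

```bash
python3 -m crank '[[-0.04,0.009,0,0,0,2,0],[-0.08,0.018,0,0,0,4,0],[-0.12,0.027,0,0,0,6,0],[-0.16,0.037,0,0,0,8,0],[-0.2,0.046,0,0,0,10,0],[-0.24,0.056,0,0,0,12,0],[-0.28,0.065,0,0,0,14,0],[-0.32,0.074,0,0,0,17,0],[-0.36,0.083,0,0,0,19,0],[-0.4,0.093,0,0,0,21,0],[-0.44,0.102,0,0,0,24,0],[-0.47,0.109,0,0,0,26,0],[-0.497,0.115,0.01,0,0,27,0],[-0.497,0.115,0.02,0,0,27,0],[-0.497,0.115,0.028,0,0,27,0],[-0.497,0.115,0.028,0,0,27,0],[-0.497,0.115,0.028,0,0,27,0],[-0.497,0.115,0.028,0,0,27,0]]'
python3 - <<'E'
from fit import *
s=status.read_state();print(s['time_s'],s['joint_pos'])
p=snap('side','s5.png');print(planbox(44,130,18))
LT=[rect(-59,59,-62,62,187),rect(59,87,-45,45,184)]
t=tcp_for(44,180,0)
draw(p,[t[0],t[1],QB[2]],LT,'s5l.png')
snap('scene','c5.png')
E
```

```text
time_s: 7.45
tcp_pos: [0.4816, -0.4007, 0.1962]
eef_rot: [2.775, 1.471, 0.001]
force: [-0.3, -0.5, -2.8]
finger_gap: 0.0111
7.45 [-7.48266841e-01  1.57405976e-01  1.22099721e+00  7.27736658e-05
  1.76193241e+00 -1.52246456e-01]
(array([-0.0005,  0.0087,  0.0259]), array([18.1 ,  0.04,  0.14]))
```

View pics/s5l.png

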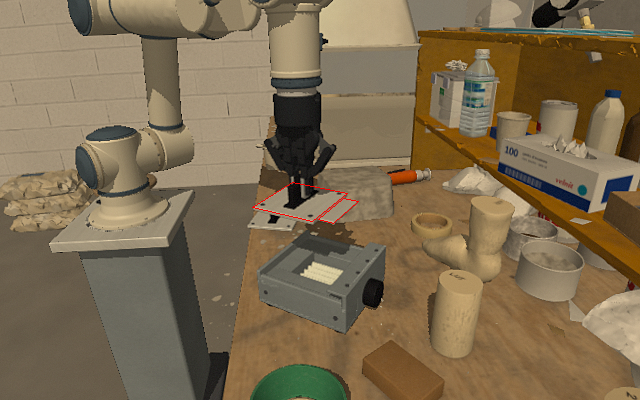

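View pics/c5.png

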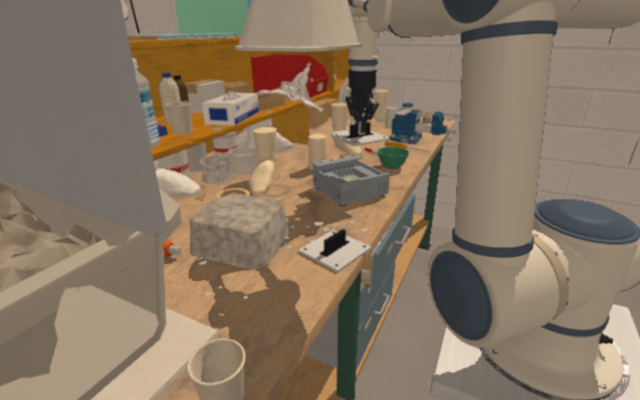

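The held lid matches the predicted outline over the box. Next: tilt it and go down to a pre-entry height.

```bash
python3 -m crank '[[0,0.002,0,6,0,0,0],[0,0.005,0,12,0,0,0],[0,0.009,0,18,0,0,0],[0,0.009,0.01,18,0,0,0],[0,0.009,0.026,18,0,0,0],[0,0.009,0.026,18,0,0,0],[0,0.009,0.026,18,0,0,0]]'
python3 - <<'E'
from fit import *
s=status.read_state();print(s['time_s'],s['joint_pos'])
p=snap('side','s6.png');print(planbox(44,130,18),planbox(44,68,18))
c=(170,350,230,420)
draw(p,QB,BOX,'s6l.png',c,3.3)
E
```

```text
time_s: 8.25
tcp_pos: [0.488, -0.4059, 0.1707]
eef_rot: [-2.526, -1.337, 0.21]
force: [-0.1, -0.3, -2.4]
finger_gap: 0.0111
8.25 [-0.7261029   0.47758056  0.90941551 -0.04500343  2.06362598 -0.14401415]
(array([0.0002, 0.0007, 0.0009]), array([0.21, 0.05, 0.07])) (array([0.0002, 0.0197, 0.0599]), array([0.21, 0.05, 0.07]))
```

View pics/s6l.png

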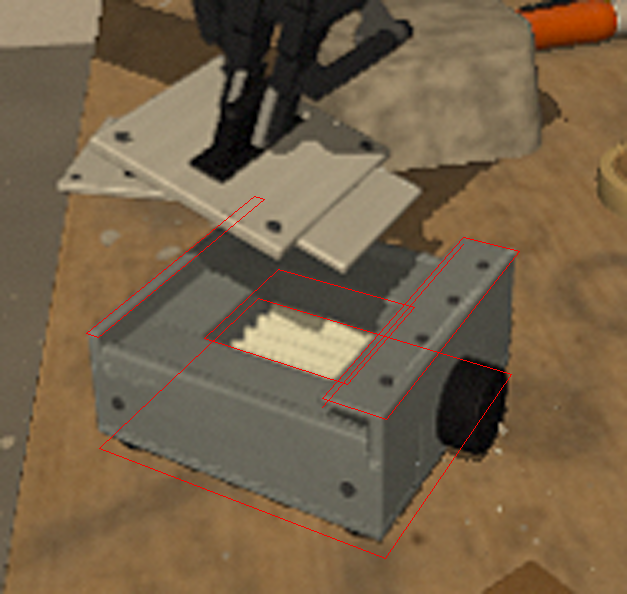

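Run:
```python
from fit import *
p=camera('side')
z=lambda x,y:(170+y/3.3-.35,230+x/3.3-.35)
o=[((-88,-85,76),z(91,338)),((88,-85,85),z(385,418)),((88,85,85),z(517,252)),((54,85,85),z(465,240)),((54,-85,85),z(323,402)),((-44,-40,60),z(205,338))]
for free in (0,1):
    f=lambda q:np.concatenate([proj(p,world(q,X)[0]+[0,0,q[3]*free])-np.array(rc) for X,rc in o])
    r=least_squares(f,[.517,-.4255,-.6,0]);print(r.x,np.degrees(r.x[2]),r.fun.reshape(-1,2).round(1).tolist())
im=p['frame'][220:360,240:400];cv2.imwrite('pics/s7.png',cv2.resize(im,None,fx=4.2,fy=4.2,interpolation=cv2.INTER_CUBIC))
```

```text
[ 0.51754293 -0.42742328 -0.59871738  0.        ] -34.303979052873935 [[-1.1, -1.5], [1.1, 0.8], [-0.0, 0.9], [-0.7, -0.2], [-0.6, -0.0], [0.3, -0.1]]
[ 0.5183789  -0.4189773  -0.59963166 -0.00620732] -34.356363545881095 [[-0.9, -0.4], [0.8, 0.5], [0.5, 0.2], [-0.1, -0.8], [-0.7, -0.0], [0.5, 0.4]]
```

View pics/s7.png

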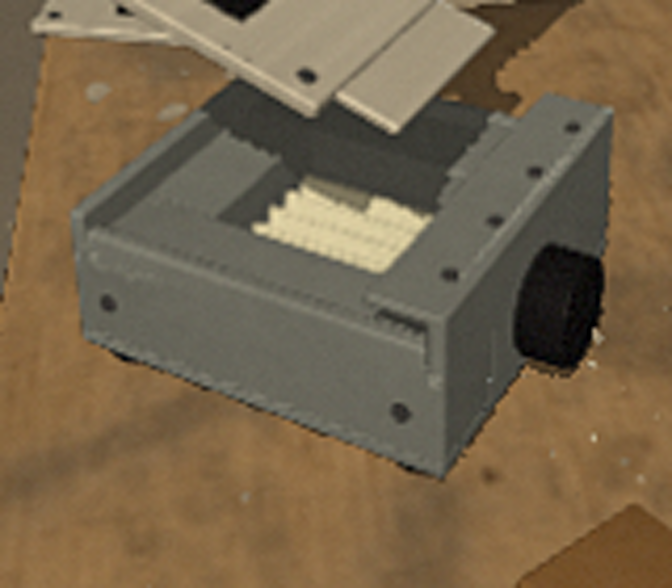

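```bash
sed -i 's/^QB=.*/QB=[.5175,-.4255,np.radians(-34.3)]/' h.py
python3 -m crank '[[0,0.005,0.015,0,0,0,0],[0,0.01,0.03,0,0,0,0],[0,0.015,0.045,0,0,0,0],[0,0.0185,0.056,0,0,0,0],[0,0.0185,0.056,0,0,0,0],[0,0.0185,0.056,0,0,0,0]]'
python3 - <<'E'
from fit import *
p=camera('side');print(planbox(44,68,18),planbox(64,64,18),planbox(74,62,18))
im=p['frame'][190:350,240:410];cv2.imwrite('pics/s8.png',cv2.resize(im,None,fx=3.7,fy=3.7,interpolation=cv2.INTER_CUBIC))
E
```

```text
time_s: 8.95
tcp_pos: [0.4888, -0.4064, 0.1097]
eef_rot: [-2.523, -1.336, 0.212]
force: [-0.3, 0.8, -2.9]
finger_gap: 0.0111
(array([0.0005, 0.0004, 0.0021]), array([0.02, 0.03, 0.08])) (array([ 0.0005,  0.0207, -0.0003]), array([0.02, 0.03, 0.08])) (array([ 0.0005,  0.0308, -0.0014]), array([0.02, 0.03, 0.08]))
```

View pics/s8.png

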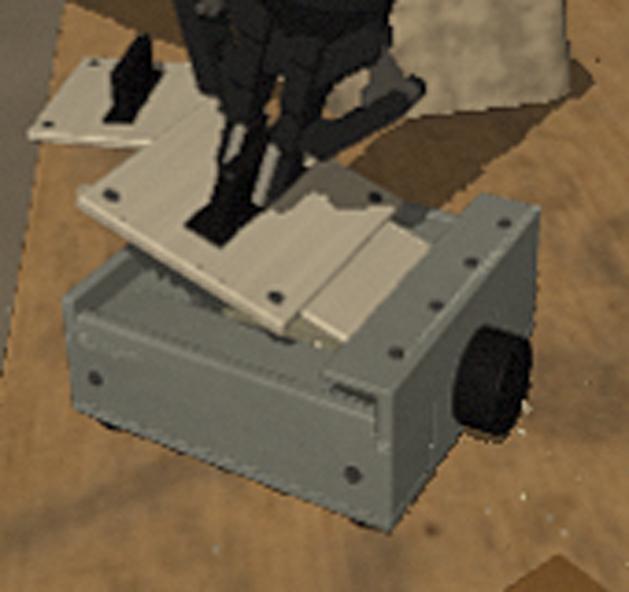

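The lip's edge lies just in front of and parallel to the ledge, laterally centred. Slide it in.

```bash
python3 -m crank '[[0,0.007,0,0,0,0,0],[0,0.014,0,0,0,0,0],[0,0.021,0,0,0,0,0],[0,0.021,0,0,0,0,0]]'; python3 -m crank '[[0,0.005,-0.001,0,0,0,0],[0,0.009,-0.0015,0,0,0,0],[0,0.009,-0.0015,0,0,0,0],[0,0.009,-0.0015,0,0,0,0]]'
python3 - <<'E'
from fit import *
p=camera('side');print(planbox(73,61,18),planbox(73,61,12),planbox(73,61,6),planbox(73,61,0))
im=p['frame'][190:350,240:410];cv2.imwrite('pics/s9.png',cv2.resize(im,None,fx=3.7,fy=3.7,interpolation=cv2.INTER_CUBIC))
E
```

```text
time_s: 9.4
tcp_pos: [0.5061, -0.4182, 0.103]
eef_rot: [-2.524, -1.336, 0.212]
force: [-0.4, 0.1, -2.4]
finger_gap: 0.0112
time_s: 9.8
tcp_pos: [0.513, -0.423, 0.1024]
eef_rot: [-2.525, -1.336, 0.212]
force: [-0.1, 0.5, -3.4]
finger_gap: 0.0112
(array([0.0005, 0.0002, 0.001 ]), array([0.01, 0.03, 0.08])) (array([ 0.0005, -0.0008,  0.0102]), array([-5.99,  0.02,  0.09])) (array([ 0.0005, -0.0009,  0.0194]), array([-11.99,   0.02,   0.09])) (array([0.0005, 0.    , 0.0286]), array([-1.799e+01,  1.000e-02,  9.000e-02]))
```

View pics/s9.png

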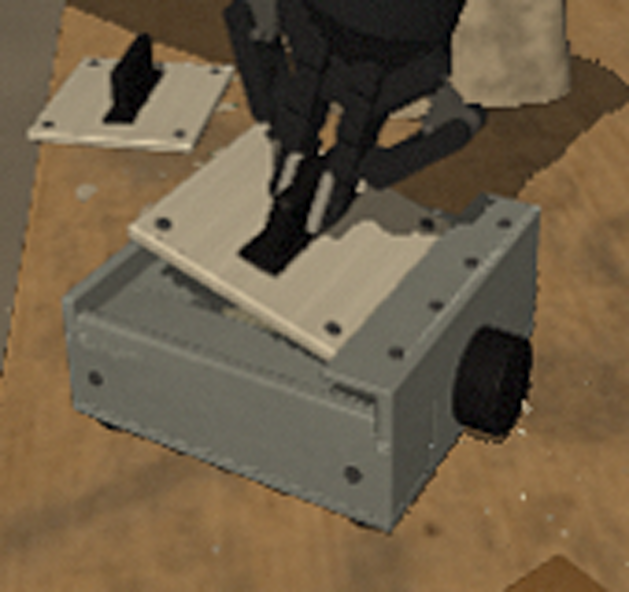

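The lip is fully under the ledge with no contact force. Swing the front down about the lip tip.

```bash
python3 -m crank '[[0,-0.0004,0.0035,-2,0,0,0],[0,-0.0006,0.0065,-4,0,0,0],[0,-0.0008,0.0095,-6,0,0,0],[0,-0.0009,0.0125,-8,0,0,0],[0,-0.0009,0.0155,-10,0,0,0],[0,-0.0009,0.0185,-12,0,0,0],[0,-0.0009,0.0185,-12,0,0,0],[0,-0.0009,0.0185,-12,0,0,0]]'
python3 - <<'E'
from fit import *
p=camera('side');print(planbox(73,61,6),planbox(73,61,0))
im=p['frame'][190:350,240:410];cv2.imwrite('pics/s10.png',cv2.resize(im,None,fx=3.7,fy=3.7,interpolation=cv2.INTER_CUBIC))
E
```

```text
time_s: 10.65
tcp_pos: [0.5072, -0.4191, 0.0856]
eef_rot: [-2.694, -1.426, 0.075]
force: [0.3, -1.1, -2.0]
finger_gap: 0.0111
(array([ 0.0005, -0.0001,  0.0012]), array([-0.02,  0.01,  0.08])) (array([ 0.0005, -0.0011,  0.0104]), array([-6.02,  0.01,  0.09]))
```

View pics/s10.png

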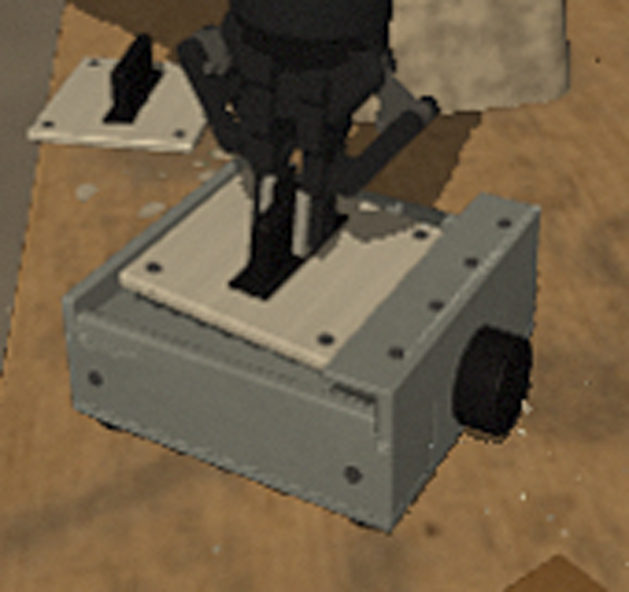

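```bash
python3 -m crank '[[0,-0.0003,0.0035,-2,0,0,0],[0,-0.0007,0.0068,-4,0,0,0],[0,-0.001,0.0098,-6,0,0,0],[0,-0.001,0.0098,-6,0,0,0],[0,-0.001,0.0098,-6,0,0,0]]'
python3 - <<'E'
from fit import *
p=camera('side');print(planbox(73,60,0))
im=p['frame'][190:350,240:410];cv2.imwrite('pics/s11.png',cv2.resize(im,None,fx=3.7,fy=3.7,interpolation=cv2.INTER_CUBIC))
E
```

```text
time_s: 11.2
tcp_pos: [0.5058, -0.4181, 0.0757]
eef_rot: [-2.776, -1.469, 0.001]
force: [0.5, -0.1, -2.2]
finger_gap: 0.0109
(array([ 0.0005, -0.0004,  0.0015]), array([-0.04,  0.  ,  0.09]))
```

View pics/s11.png

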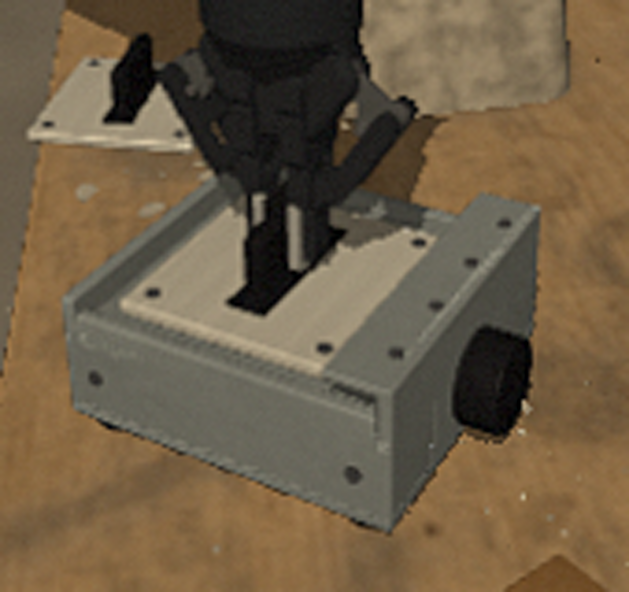

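The lid is level and clear on all sides, about 1.5 mm above the seat by estimate. Lower gently until contact.

```bash
python3 -m crank '[[0,0,0.001,0,0,0,0],[0,0,0.002,0,0,0,0],[0,0,0.002,0,0,0,0],[0,0,0.002,0,0,0,0]]'
```

```text
time_s: 11.65
tcp_pos: [0.5062, -0.4184, 0.0743]
eef_rot: [2.775, 1.469, 0.001]
force: [0.3, -0.3, 2.1]
finger_gap: 0.0109
```

Contact is beginning: z force went from −2.2 to +2.1 N at the expected seat height. Press slightly more, then release.

```bash
python3 -m crank '[[0,0,0.0005,0,0,0,0],[0,0,0.001,0,0,0,0],[0,0,0.001,0,0,0,0],[0,0,0.001,0,0,0,0]]'
python3 -m crank '[[0,0,0,0,0,0,0.15],[0,0,0,0,0,0,0.3],[0,0,0,0,0,0,0.4],[0,0,0,0,0,0,0.4],[0,0,0,0,0,0,0.4],[0,0,0,0,0,0,0.4]]'
python3 - <<'E'
from fit import *
p=camera('side');s=status.read_state();print(s['force'],s['finger_gap'])
im=p['frame'][190:350,240:410];cv2.imwrite('pics/s12.png',cv2.resize(im,None,fx=3.7,fy=3.7,interpolation=cv2.INTER_CUBIC))
E
```

```text
time_s: 12.05
tcp_pos: [0.5062, -0.4184, 0.0743]
eef_rot: [2.775, 1.469, 0.001]
force: [-1.7, 0.9, 7.3]
finger_gap: 0.0111
time_s: 12.65
tcp_pos: [0.5058, -0.4181, 0.0723]
eef_rot: [-2.776, -1.47, 0.0]
force: [-0.3, -0.5, 0.3]
finger_gap: 0.0343
[0.48670453 0.56241008 0.08953901] 0.03418126566787813
```

View pics/s12.png

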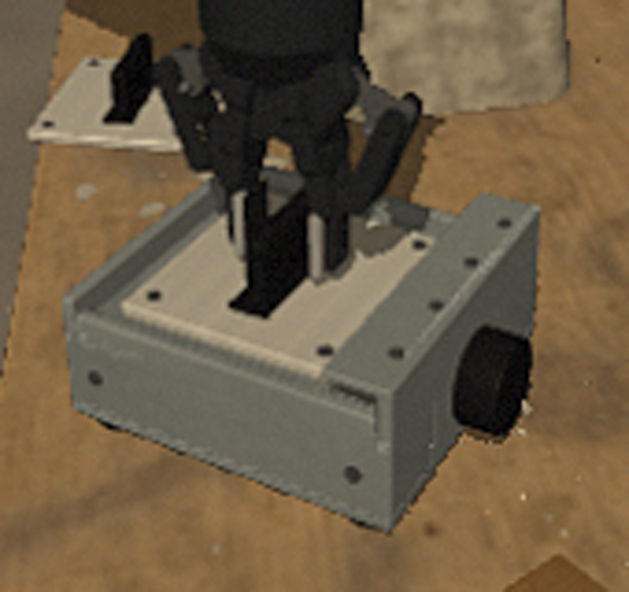

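Released; the TCP height at contact (74.3 mm) puts the underside at 60.0 mm, which is the seat height. Retract straight up.

```bash
python3 -m crank '[[0,0,-0.015,0,0,0,0.4],[0,0,-0.03,0,0,0,0.4],[0,0,-0.06,0,0,0,0.4],[0,0,-0.1,0,0,0,0.4],[0,0,-0.14,0,0,0,0.4],[0,0,-0.18,0,0,0,0.4],[-0.05,0,-0.18,0,0,0,0.4],[-0.1,0,-0.18,0,0,0,0.4],[-0.1,0,-0.18,0,0,0,0.4],[-0.1,0,-0.18,0,0,0,0.4]]'
python3 - <<'E'
from fit import *
p=camera('side');w=camera('wrist');c=camera('scene')
t=tcp_for(73,60,0)
L=[[(x,y,z+60) for x,y,z in ch] for ch in LID]
draw(p,[t[0],t[1],QB[2]],L[:3],'s13.png',(190,350,240,410),3.7)
cv2.imwrite('pics/s13r.png',cv2.resize(p['frame'][190:350,240:410],None,fx=3.7,fy=3.7,interpolation=cv2.INTER_CUBIC))
cv2.imwrite('pics/w13.png',w['frame'])
cv2.imwrite('pics/c13.png',cv2.resize(c['frame'][140:320,230:410],None,fx=3.3,fy=3.3,interpolation=cv2.INTER_CUBIC))
for q in(p,c,w):
  for n,z in(('lid_grip',.091),('plain_grip',.031)): print(n,[(d['score'],atz(q,d['location'],z).round(3)) for d in spotter.landmark_of(n,q)][:2])
print(t)
E
```

```text
time_s: 13.7
tcp_pos: [0.4488, -0.5017, 0.2539]
eef_rot: [2.777, 1.466, 0.001]
force: [0.1, 0.7, -0.4]
finger_gap: 0.0343
lid_grip [(0.75, array([ 0.507, -0.412,  0.091])), (0.33, array([ 0.559, -0.474,  0.091]))]
plain_grip []
lid_grip [(0.58, array([ 0.511, -0.434,  0.091]))]
plain_grip [(0.73, array([ 0.421, -0.094,  0.031])), (0.73, array([ 0.635, -0.635,  0.031]))]
lid_grip [(0.82, array([ 0.503, -0.42 ,  0.091]))]
plain_grip []
[ 0.50593462 -0.41761064  0.0743    ]
```

View pics/s13r.png

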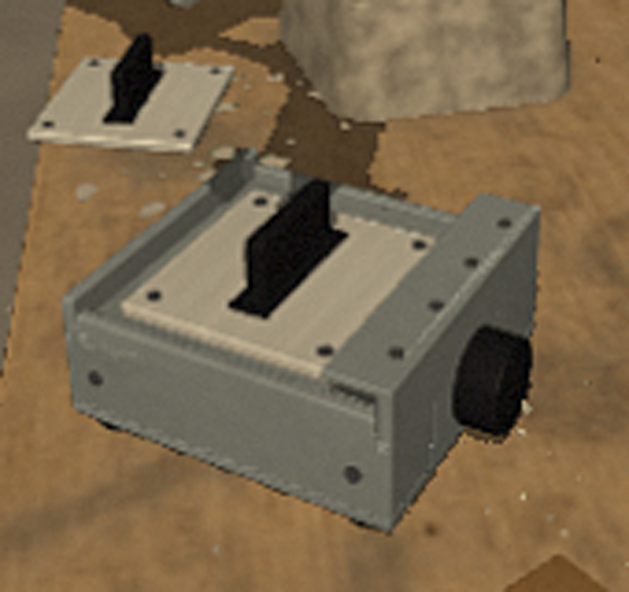

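View pics/w13.png

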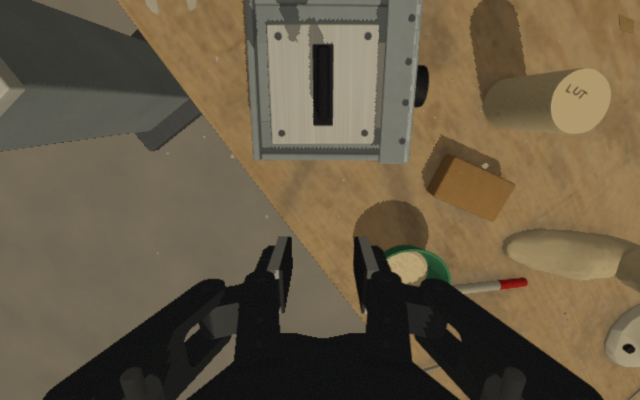

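View pics/c13.png

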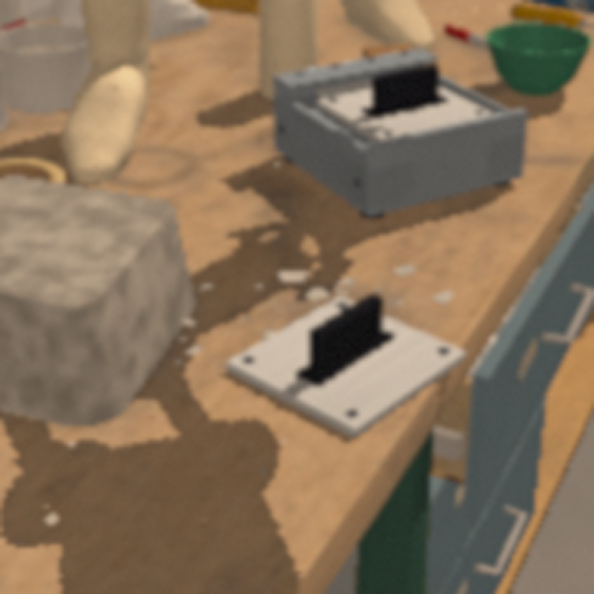

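The wrist view shows the lid square in its recess (columns 268–380), evenly clear of the upstand and with its back running under the ledge. The side and scene views show it flat, and the plain lid unmoved. Hand in.

```bash
python3 -c "
from bench import env
print(env.finish_job())"
```

```text
the job is handed in; nothing more can be done
None
```

The lipped lid is on the filter box, flat on its seat with the lip under the ledge and released, and I handed the job in at about 14 s of the 38 s allowed. I hooked it at an 18° tilt, slid the lip in, and swung the front down about the lip tip.

**Checks that agreed:**
- **Seating:** seat contact came with the lid's underside at 60.0 mm, the seat's height. I pressed it down with about 10 N at most.
- **Position:** by my fitted box pose, the lip reaches about 19 mm under the ledge, with about 7 mm clear at the front upstand.
- **Final pictures:** the lid lies flat and square between the rails. The plain lid is where it was, and the arm is well clear.

**Checks that disagreed or were weak:**
- The box fit left errors of up to about 1.5 px, and 3 px in one fit. The side view alone could not fix the box's depth better than several mm.
- The final network readings of the lid's grip scattered by up to about 17 mm between cameras. The wrist camera's was within about 4 mm of the expected point.
- One of the two plain-lid detections in the scene camera was false. The other matched that lid's starting place.
- The lip itself is hidden under the ledge, so its depth comes from the arm's pose, not a direct view.

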